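# Put a two-tier condiment stand back together with jars below and bottles on top

## Task

The two-tier condiment stand was packed the wrong way round: the tall bottles stand on its base, where the upper tray cannot go on over them, and the short jars stand on the lifted-off tray. Swap them, parking things on free worktop as needed: the honey jar into the base's wide well and the spice jar into its narrow well, the upper tray down fully onto the four posts (either way round), and on it the dark sauce bottle in the wide well and the water bottle in the narrow well. Leave everything upright, knock nothing over and do not disturb the orange, the banana and the espresso cup.

Things in the scene. Friction and masses are not known exactly. Their poses are not given: they have to be found in the camera images.
- stand: Fixed wooden base, 144 x 244 mm (its x, y), top at 18 mm. Origin: centre of underside, z up. Round wells, floors at z = 10 mm: wide, 100 mm across, at (0, -62); narrow, 70 mm, at (0, 52). Steel posts at (+-57, +-107), 12 mm thick, 26 mm collar with top at 126 mm, then tapered pin, 15 to 5 mm across, to 149 mm. Free to park on: front of the grey mat (top at z = 0.007), world x 0.60-0.68, y 0.01 to 0.15.
- tray: Loose wooden upper tray, 144 x 244 x 14 mm (its x, y, z), 0.4 kg. Origin: centre of underside, z up. Round wells, floors at z = 6 mm: wide, 100 mm across, at (0, -62); narrow, 70 mm, at (0, 52). Through holes, 19 mm, at (+-57, +-107) for the stand's pins. Steel bow handle of 10 mm bar at y = 0, from x -50 to 50; straight from x -33 to 33, axis there at z = 62 mm. Starts flat on the worktop.
- honey_jar: Squat glass honey jar, 110 mm tall, 0.4 kg; rounded-square body, 70 mm wide across the flats (along its x and y), 82 mm over the corners, tapering in above 80 mm; round pale grey lid, 66 mm across, the topmost 11 mm. Origin: centre of its underside, z up. Starts in the tray's wide well.
- spice_jar: Small round spice jar with a black lid, 41 mm across, 105 mm tall. Origin: centre of its underside, z up. Starts in the tray's narrow well.
- sauce_bottle: Dark sauce bottle with a red cap, 64 mm across, 165 mm tall; the neck tapers from 96 mm up, the cap (32 mm across) takes the topmost 18 mm. 0.35 kg. Origin: centre of its underside, z up. Starts in the base's wide well.
- water_bottle: Clear plastic water bottle with a yellow cap, 58 mm across, 176 mm tall; the neck ring from 147 to 160 mm above its underside is 31 mm across, the cap above it 20 mm. 0.15 kg. Origin: centre of its underside, z up. Starts in the base's narrow well (the similar bottle by the wall is no part of the job).
- orange: An orange, 82 mm, lying by; leave alone. Origin: centre of its underside.
- banana: A single banana, 175 mm long, lying by; leave alone. Origin: centre of its underside.
- espresso_cup: White espresso cup, 64 mm across, 50 mm tall, on the grey mat; leave alone. Origin: centre of its underside.
Mind the look-alikes: they are no part of the job. What is shaped like the spice_jar but yellow is not meant.

How it is judged (in metres and radians):
On the way, in this order (a step that is already met when the one before it is completed fails the run):
1. the honey jar stands in the base's wide well and the spice jar in its narrow well (x of honey_jar in the frame of stand between -0.014 and 0.014 m and y of honey_jar in the frame of stand between -0.076 and -0.048 m and z of honey_jar in the frame of stand between 0.006 and 0.014 m and angle between each of honey_jar, spice_jar's own z axis and vertical below 0.06 rad and x of spice_jar in the frame of stand between -0.016 and 0.016 m and y of spice_jar in the frame of stand between 0.036 and 0.068 m and z of spice_jar in the frame of stand between 0.006 and 0.014 m), for 0.2 s.
2. the upper tray rests on the collars of all four posts, over the jars (all of step 1 and z of tray in the frame of stand between 0.121 and 0.131 m and x of tray in the frame of stand between -0.006 and 0.006 m and y of tray in the frame of stand between -0.006 and 0.006 m and angle between tray's own z axis and vertical below 0.03 rad and angle between the y axis of tray and the y axis of stand, either way round below 0.08 rad), for 0.2 s.
At the end, for the whole second after the job is handed in: Base: honey jar in the wide well (14 mm of its centre), spice jar in the narrow one (16 mm). Tray level on all four collars, pins in holes, either way round. Tray: sauce bottle in the wide well (22 mm), water bottle in the narrow one (12 mm). All upright (0.06 rad), on the floors (4 mm), at rest (all of step 2 and x of sauce_bottle in the frame of tray between -0.022 and 0.022 m and y of sauce_bottle in the frame of tray between -0.084 and -0.04 m and z of sauce_bottle in the frame of tray between 0.002 and 0.01 m and angle between each of sauce_bottle, water_bottle's own z axis and vertical below 0.06 rad and x of water_bottle in the frame of tray between -0.012 and 0.012 m and y of water_bottle in the frame of tray between 0.04 and 0.064 m and z of water_bottle in the frame of tray between 0.002 and 0.01 m and linear speed of each of honey_jar, spice_jar, tray, sauce_bottle, water_bottle below 0.02 m/s); the robot touches nothing.
It fails at once if the orange is disturbed (moved more than 25 mm) (distance of orange from where it was at the start of the episode above 0.025 m).
It fails at once if the banana is disturbed (moved more than 25 mm) (distance of banana from where it was at the start of the episode above 0.025 m).
It fails at once if the espresso cup is disturbed (moved more than 25 mm) (distance of espresso_cup from where it was at the start of the episode above 0.025 m).
It fails at once if a jar or bottle is knocked over (angle between any of honey_jar, spice_jar, sauce_bottle, water_bottle's own z axis and vertical above 0.7 rad).
It also fails if it takes over 136 s, if anything falls off the work surface, if the arm or the gripper's body presses on something with over 40 N, if the wrist force passes 120 N, or if a joint passes its speed limit or range.

## Robot

A 6-joint arm with a two-finger parallel gripper is mounted at the origin on a cart in front of the work surface, level with it; the furniture and walls round the work are solid. World frame = base frame: x ahead of the robot, y to its left, z up, the work surface at z = 0. Lengths are in mm, angles in degrees, forces in N, time in s.
With the tool pointing down it reaches from about 350 to 775 mm from the base axis. Payload 5.5 kg.
Tool frame: the origin (TCP) lies midway between the tips of the shut fingers; the grasp point (between the pads) lies 19 mm behind it (bot.pinch_z is the distance from the TCP to the grasp point, in mm); z points along the fingers, y is the line along which they close (so a half turn about z gives the same grasp; the last joint's range is limited). The gripper opens to 85 mm and grips with 20 to 120 N. Pads are 22 mm wide; open, the fingers measure 114 mm over their backs; the gripper's body (76 mm by 85 mm) begins 54 mm behind the grasp point. The pads swing forward as they close: fully open they stand 13 mm farther back than shut.
Start: joints at [-79.847, 17.945, 2.641, 74.691, 0, 82.002], TCP at [179.124, -546.431, 231.323] pointing down, gripper open.
Joint ranges: [-158.12, 158.12], [-49.38, 96.58], [-58.88, 72.47], [-126.05, 133.96], [-84.25, 85.87], [-180, 180]. Speed limits (degrees/s): [147.25, 147.25, 180, 180, 180, 180].

## Interface

Orientations are given as a 3x3 rotation matrix whose columns are the frame's x, y, z axes.
In Python, from rig import sensors, imaging, job, bot gives the robot as it stands.
- The arm moves only by the shell command python3 -m jog 'ROWS' [OPENING]. ROWS is a JSON object of lists of equal length, an entry for each row: "delta_pos": the shift along the tool's x, y, z in m, a list of three; "dr": the turn, a rotation vector about the tool's x, y, z in rad, a list of three. In form: {"delta_pos": [[x, y, z], ...], "dr": [[ax, ay, az], ...]}. A call has 1 to 5 rows; each row is the pose to reach, as a shift and turn from the pose commanded when the call began, along the tool's axes at that moment; what a row does not reach only later rows make up. A row lasts 1/10 s, in which the tool goes at most 50 mm and 8.59 degrees, less where a joint would pass 70% of its speed; a pose out of reach is approached as far as the arm can. A call with a gripper value outside its range is refused whole. OPENING is the finger opening in m, from 0 to 0.0854, set as the call begins (- or left out, the last holds). The fingers move at their own pace and stop on an object; the grip force is fixed at half the most. Time passes only in rows, so rows that repeat a pose let the fingers close. It gives the time, the measured TCP pose, the force, the opening and the grip force at its end, in the units of the state.
- sensors.observe(): the state, without advancing time (a new reading comes with each control period).
- imaging.grab_frame(name): name is "side" or "top" or "wrist"; returns the picture (384x512x3 uint8, red, green, blue); there is no depth.
- imaging.camera_params(name): a dict with "fx", "fy", "cx", "cy" (pixels), "rvec" (rotation vector, rad) and "tvec" (3), from world to camera coordinates, as OpenCV has them. Camera axes: x right, y down, z forward; pixel columns grow to the right and rows downward; lengths in mm; the calibration is good to about 2 mm. A picture is of the moment at which its call begins: read the wrist's pose just before it. camera_params takes no time and is no camera call; for the wrist camera it gives the pose at the moment of the call.
- job.job_done(): hands the job in; it is judged then, once.
The state is a dict: "time": time; "qpos": joint angles; "joint_velocities": joint speeds; "effort": joint torques, N m; "tool_pos": TCP position; "tool_rot": TCP orientation; "contact_force": force on the tool from outside, world axes, zero at the start; "ft_torque": the same for the moment, N m; "opening": finger opening in mm; "grip_force": force on a finger pad.
Only numpy, scipy, OpenCV 4.12 (cv2) and the standard library are available. Lean on these libraries where they do the work, as an engineer would, in place of code of your own. Each camera call takes 0.05 s, during which the arm holds its last target. There are 200 camera calls.

## Working session

There is one attempt and no reset: what is moved stays moved. The work goes in short steps, Python scripts to look and compute and a shell command to move; the robot and the scene stay as the last step left them, time stands still between calls to the robot, and variables do not carry over. Pictures are saved under pics/ and viewed, at most 14 in all, crops included, and the job is handed in when it is done.

```bash
mkdir -p pics; ls; python3 - <<'E'
from rig import sensors, imaging, job, bot
import cv2
s=sensors.observe();print(s['time'],s['tool_pos'],s['tool_rot'],bot.pinch_z)
for n in ('top','side'):
    im=imaging.grab_frame(n);cv2.imwrite(f'pics/{n}0.png',cv2.resize(im[:,:,::-1],(800,600),interpolation=cv2.INTER_CUBIC))
    print(imaging.camera_params(n))
E
```

```text
pics
0.0 [ 179.03041931 -545.85650277  230.43249228] [[ 9.50235008e-01  3.11533804e-01 -3.44144674e-04]
 [ 3.11533906e-01 -9.50233332e-01  1.79979495e-03]
 [ 2.33679227e-04 -1.81744091e-03 -9.99998321e-01]] 18.700000000000003
{'fx': 381.85477347895244, 'fy': 381.85477347895244, 'cx': 260.41035489095617, 'cy': 185.22452640606664, 'rvec': array([ 2.12642561, -2.16096149,  0.1850063 ]), 'tvec': array([ 203.52893093,  601.43650146, 1160.92790238])}
{'fx': 435.1598419173405, 'fy': 435.1598419173405, 'cx': 259.4595137268032, 'cy': 192.13248711768932, 'rvec': array([ 0.80989217, -2.53300391,  1.12522943]), 'tvec': array([ 610.28164078,  156.50764339, 1110.90521234])}
```

View pics/top0.png

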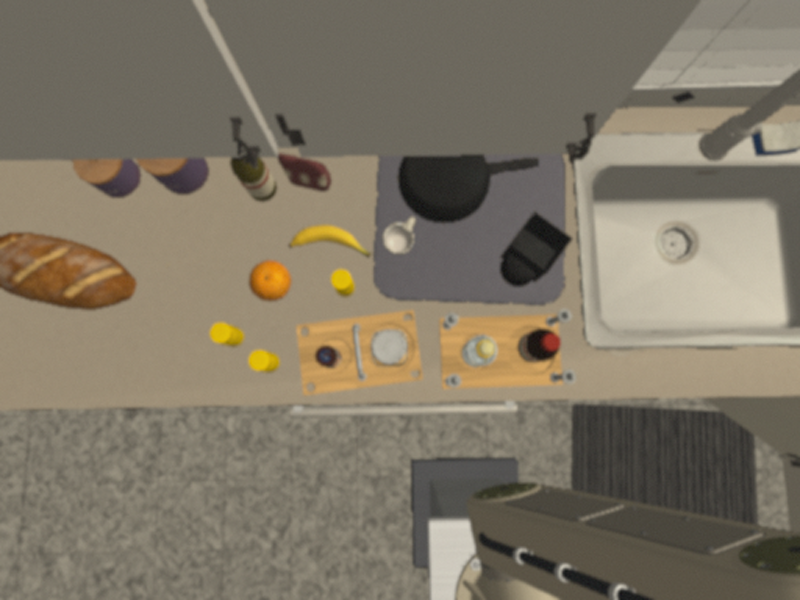

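View pics/side0.png

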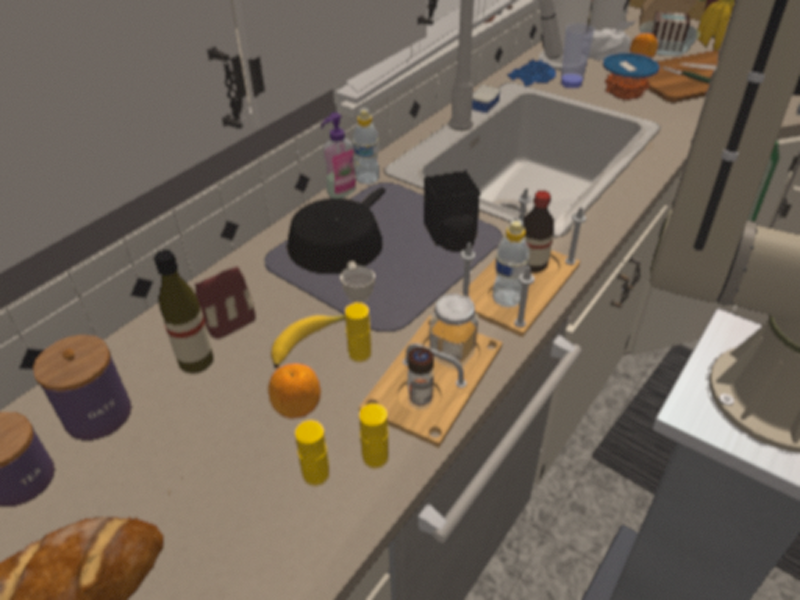

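The top view shows the stand at the right (about 440–570, 315–385) with sauce (545,343) and water (482,350). The tray is left of it (298–420, 315–390), with honey (390,347) and the spice jar with a black lid (327,356). The yellow look-alikes at (226,334), (263,360) and (342,282) aren't meant, nor is the green bottle. I'll check in enlarged crops.

```bash
cat > h.py <<'E'
import numpy as np, cv2
from rig import sensors, imaging, job, bot
def cam(n):
    p=imaging.camera_params(n);K=np.array([[p['fx'],0,p['cx']],[0,p['fy'],p['cy']],[0,0,1]])
    return K,cv2.Rodrigues(p['rvec'])[0],np.array(p['tvec']),p
def back(n,uv,z):
    K,R,t,_=cam(n);d=R.T@np.linalg.inv(K)@np.array([*uv,1.]);c=-R.T@t
    return c+d*(z-c[2])/d[2]
def proj(n,P):
    K,R,t,p=cam(n);return cv2.projectPoints(np.float64(P).reshape(-1,3),p['rvec'],p['tvec'],K,None)[0][:,0]
def crop(n,x0,y0,w,h,s,name,im=None):
    im=imaging.grab_frame(n) if im is None else im
    cv2.imwrite('pics/'+name,cv2.resize(im[y0:y0+h,x0:x0+w,::-1],None,fx=s,fy=s,interpolation=cv2.INTER_CUBIC))
def st():
    s=sensors.observe();R=np.array(s['tool_rot']);
    print('t',round(s['time'],2),'tcp',np.round(s['tool_pos'],1),'yaw(y-axis)',round(float(np.degrees(np.arctan2(R[1,1],R[0,1]))),2),'op',round(s['opening'],1),'F',np.round(s['contact_force'],1));return s
E
python3 - <<'E'
from h import *
crop('top',182,192,200,66,4,'c_top.png')
crop('side',220,115,160,170,3.5,'c_side.png')
K,R,t,p=cam('top');print(-R.T@t)
for u,v in((298,315),(420,315),(440,316),(560,387)): print(back('top',(u*.64,v*.64),14))
E
```

```text
[ 412.4897517   210.25142547 1239.57655204]
[559.9401563  418.82177531  14.        ]
[555.98992218 167.17384093  14.        ]
[553.26166463 125.86466549  14.        ]
[ 404.30211049 -114.4778352    14.        ]
```

View pics/c_top.png

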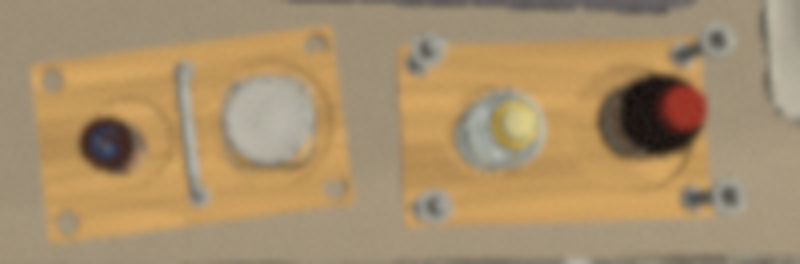

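View pics/c_side.png

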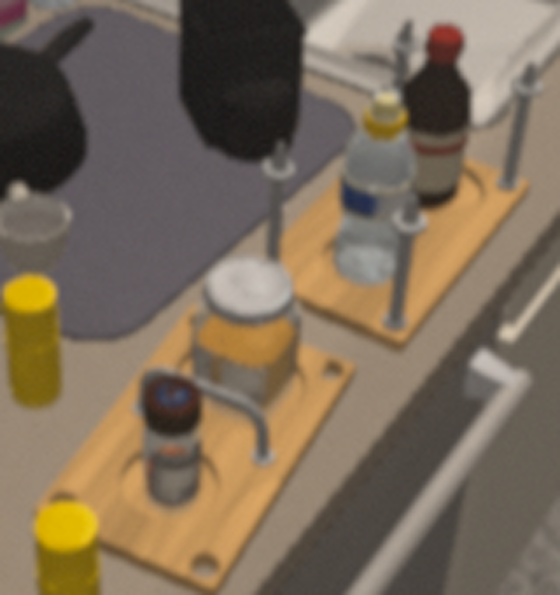

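```bash
python3 - <<'E'
from h import *
from scipy.optimize import least_squares
T=lambda a:[(182+u/4,192+v/4) for u,v in a]; S=lambda a:[(220+u/3.5,115+v/3.5) for u,v in a]
def fit(obs,x0):
    # obs: (cam, uv, local)
    def f(p):
        c,s=np.cos(p[2]),np.sin(p[2]);r=[]
        for n,uv,L in obs:
            P=[[p[0]+c*l[0]-s*l[1],p[1]+s*l[0]+c*l[1],l[2]] for l in L]
            r.append((proj(n,P)-np.array(uv)).ravel())
        return np.concatenate(r)
    r=least_squares(f,x0,x_scale=[10,10,.05],loss='soft_l1');print(np.round([*r.x[:2],np.degrees(r.x[2])],2),np.round(r.fun,1));return r.x
h=[(57,107,14),(57,-107,14),(-57,-107,14),(-57,107,14)];c=[(72,122,14),(72,-122,14),(-72,-122,14),(-72,122,14)]
fit([('top',T([(53,80),(317,40),(336,189),(68,222)]),h),('top',T([(30,65),(330,27),(355,205),(50,243)]),c),('side',S([(334,369),(205,563)]),[h[2],h[3]])],[480,290,0])
c18=[(72,122,18),(72,-122,18),(-72,-122,18),(-72,122,18)];col=[(57,107,126),(57,-107,126),(-57,-107,126),(-57,107,126)]
fit([('top',T([(400,45),(705,38),(710,217),(405,226)]),c18),('top',T([(428,51),(714,40),(728,196),(433,207)]),col),('side',S([(404,48),(528,85),(407,219),(279,167)]),[col[1],col[2],col[3],col[0]])],[480,0,0])
for k,a,b,z in (('spice',(107,143),(171,394),111),('honey',(270,120),(249,285),116),('sauce',(683,106),(445,36),175),('water',(518,122),(386,102),186)):
    A=T([a])[0];B=S([b])[0]
    r=least_squares(lambda q:np.concatenate([proj('top',q)[0]-A,proj('side',q)[0]-B]),[480,100,z])
    print(k,back('top',A,z)[:2].round(1),back('side',B,z)[:2].round(1),r.x.round(1))
for k,uv in(('orange',(270,280)),('cup',(398,238)),('ban',(369,252)),('mat',(378,300)),('yel',(342,282)),('coffee',(518,275)),('matR',(563,300))): print(k,back('top',np.array(uv)*.64,30 if k!='yel' else 105)[:2].round())
E
```

```text
[481.29 292.16   6.31] [-0.3 -0.  -0.1  1.7 -0.3 -0.2 -0.4  0.2  0.4 -0.3  0.6 -0.2  0.2 -0.1
 -0.2  0.3 -0.5 -0.5  0.1 -0.1]
[478.54   5.23   0.71] [-1.   0.2 -1.7 -0.2  0.2  0.2 -0.5  0.3 -0.3 -0.5  0.8  0.2  0.1  0.3
  0.1 -0.2  0.4 -2.4 -0.1 -0.7  0.5 -0.1 -0.3 -0.5]
spice [470.2 348.5] [471.1 351.1] [471.3 349.4 109.1]
honey [484.7 228.6] [483.9 233.4] [485.7 229.1 111.7]
sauce [486.  -60.7] [482.4 -55.2] [485.8 -62.1 170.1]
water [476.1  56.7] [470.9  67.1] [476.5  55.3 176.8]
orange [631. 474.]
cup [716. 210.]
ban [687. 271.]
mat [586. 253.]
yel [612. 319.]
coffee [634. -36.]
matR [ 580. -127.]
```

```bash
cat > d.py <<'E'
import sys
from h import *
from scipy.spatial.transform import Rotation as Ro
s=st();x,y,z,yaw=map(float,sys.argv[1:5]);a=np.radians(yaw)
Rt=np.array([[np.sin(-a)*-1*-1,np.cos(a),0],[np.cos(a),np.sin(a),0],[0,0,-1.]])
R=np.array(s['tool_rot']);print('dpos',np.round(R.T@(np.array([x,y,z])-s['tool_pos'])/1000,4),'dr',np.round(Ro.from_matrix(R.T@Rt).as_rotvec(),4))
E
python3 -m jog '{"delta_pos":[[0.22,-0.18,-0.03],[0.22,-0.18,-0.03],[0.22,-0.18,-0.03],[0.22,-0.18,-0.03],[0.22,-0.18,-0.03]],"dr":[[0,0,-0.7],[0,0,-0.7],[0,0,-0.7],[0,0,-0.7],[0,0,-0.7]]}'
python3 d.py 485 -61 260 0
```

```text
time: 0.7
tool_pos: [313.5, -335.1, 257.7]
tool_rot: [[0.522, 0.853, 0.0], [0.853, -0.522, -0.0], [0.0, 0.0, -1.0]]
contact_force: [1.2, -0.6, 0.1]
opening: 85.4
grip_force: 0.0
t 0.7 tcp [ 313.5 -335.1  257.7] yaw(y-axis) -31.48 op 85.4 F [ 1.2 -0.6  0.1]
dpos [ 0.3233  0.0031 -0.0023] dr [ 3.000e-04  0.000e+00 -5.495e-01]
```

```bash
python3 -m jog '{"delta_pos":[[0.323,0.003,0],[0.323,0.003,0],[0.323,0.003,0],[0.323,0.003,0],[0.323,0.003,0]],"dr":[[0,0,-0.55],[0,0,-0.55],[0,0,-0.55],[0,0,-0.55],[0,0,-0.55]]}' 0.06 >/dev/null
python3 d.py 485 -61 260 0
```

```text
t 1.2 tcp [ 447.1 -123.6  257.7] yaw(y-axis) -0.11 op 60.2 F [ 0.8 -1.  -0.6]
dpos [ 0.0626  0.0378 -0.0023] dr [ 0.0005  0.0004 -0.0019]
```

```bash
python3 -m jog '{"delta_pos":[[0.073,0.0,0],[0.073,0.0,0],[0.073,0.0,0],[0.073,0.0,0]],"dr":[[0,0,0],[0,0,0],[0,0,0],[0,0,0]]}' 0.06 >/dev/null
python3 d.py 485 -61 260 0
python3 - <<'E'
from h import *
print(proj('wrist',[[485,-61,175],[476,57,186],[478.5+57*1,5.23-107,126]]))
crop('wrist',0,0,512,384,1.5,'w1.png')
E
```

```text
t 1.6 tcp [446.7 -52.3 257.5] yaw(y-axis) -0.14 op 60.3 F [ 0.3 -0.5 -0.2]
dpos [-0.0086  0.0383 -0.0025] dr [ 0.0001  0.0007 -0.0024]
[[299.54871481 210.31501199]
 [296.29578673  46.07451565]
 [340.77092527 232.00036992]]
```

View pics/w1.png

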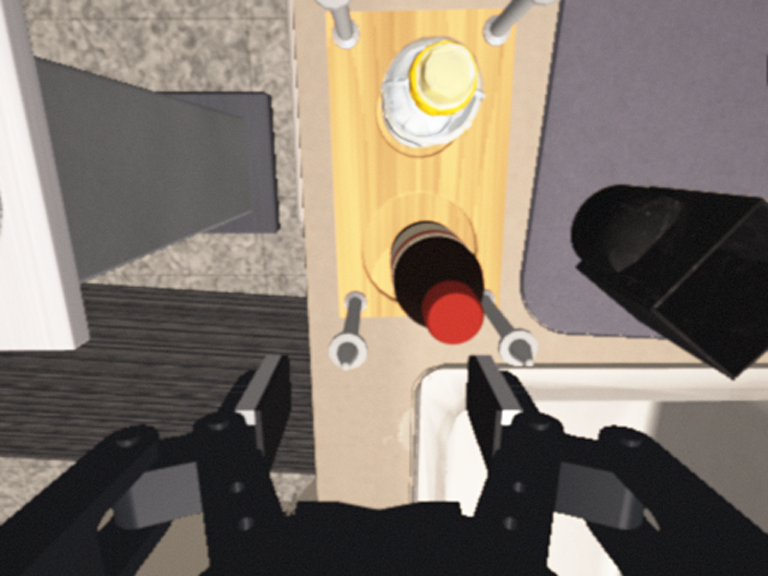

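```bash
python3 -m jog '{"delta_pos":[[-0.008,0.039,0.03],[-0.008,0.039,0.06],[-0.008,0.039,0.1],[-0.008,0.039,0.112],[-0.008,0.039,0.112]],"dr":[[0,0,0],[0,0,0],[0,0,0],[0,0,0],[0,0,0]]}' 0.06 >/dev/null
python3 -m jog '{"delta_pos":[[0,0,0],[0,0,0],[0,0,0],[0,0,0],[0,0,0]],"dr":[[0,0,0],[0,0,0],[0,0,0],[0,0,0],[0,0,0]]}' 0.02
python3 -m jog '{"delta_pos":[[0,0,-0.02],[0,0,-0.05],[0,0,-0.09],[0,0,-0.13],[0,0,-0.16]],"dr":[[0,0,0],[0,0,0],[0,0,0],[0,0,0],[0,0,0]]}'
python3 d.py 640 45 310 0
python3 - <<'E'
from h import *
crop('side',220,30,160,170,3.5,'s2.png')
E
```

```text
time: 2.65
tool_pos: [487.5, -61.3, 147.9]
tool_rot: [[0.004, 1.0, 0.005], [1.0, -0.004, -0.002], [-0.002, 0.005, -1.0]]
contact_force: [0.6, -0.9, 7.5]
opening: 30.2
grip_force: 59.5
time: 3.15
tool_pos: [485.7, -60.5, 308.4]
tool_rot: [[0.004, 1.0, 0.002], [1.0, -0.004, -0.001], [-0.001, 0.002, -1.0]]
contact_force: [1.0, -0.4, -2.6]
opening: 29.8
grip_force: 59.6
t 3.15 tcp [485.7 -60.5 308.4] yaw(y-axis) -0.21 op 29.8 F [ 1.  -0.4 -2.6]
dpos [ 0.1061  0.1539 -0.0014] dr [ 0.0021  0.0008 -0.0036]
```

View pics/s2.png

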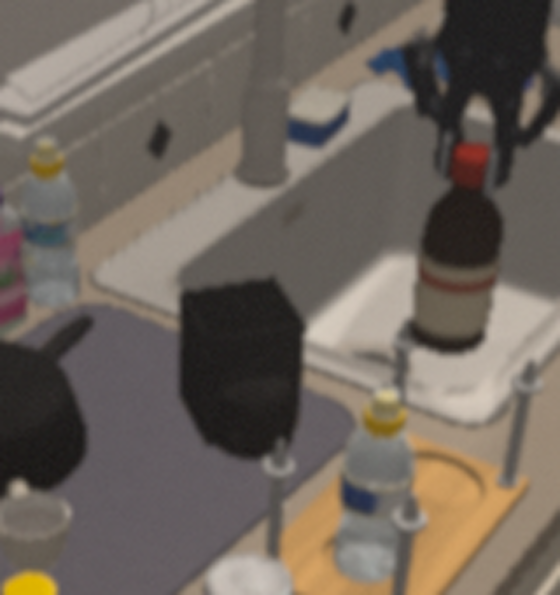

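The bottle hangs upright in the grip by its cap. Next I park it on the mat.

```bash
python3 -m jog '{"delta_pos":[[0.03,0.04,0],[0.06,0.085,0],[0.09,0.13,0],[0.106,0.154,0],[0.106,0.154,0.03]],"dr":[[0,0,0],[0,0,0],[0,0,0],[0,0,0],[0,0,0]]}' >/dev/null
python3 -m jog '{"delta_pos":[[0,0,0.04],[0,0,0.08],[0,0,0.11],[0,0,0.12],[0,0,0.12]],"dr":[[0,0,0],[0,0,0],[0,0,0],[0,0,0],[0,0,0]]}' 
python3 d.py 640 45 146 0
```

```text
time: 4.2
tool_pos: [638.7, 44.9, 153.8]
tool_rot: [[0.004, 1.0, -0.004], [1.0, -0.004, 0.0], [0.0, -0.004, -1.0]]
contact_force: [-0.5, 0.2, -2.7]
opening: 29.9
grip_force: 61.2
t 4.2 tcp [638.7  44.9 153.8] yaw(y-axis) -0.22 op 29.9 F [-0.5  0.2 -2.7]
dpos [0.0001 0.0013 0.0078] dr [-0.004  -0.0001 -0.0038]
```

```bash
python3 -m jog '{"delta_pos":[[0,0,0.005],[0,0,0.008],[0,0,0.008]],"dr":[[0,0,0],[0,0,0],[0,0,0]]}' |sed -n '2p;4p'
python3 -m jog '{"delta_pos":[[0,0,0],[0,0,0],[0,0,-0.01],[0,0,-0.05],[0,0,-0.09]],"dr":[[0,0,0],[0,0,0],[0,0,0],[0,0,0],[0,0,0]]}' 0.06 |sed -n '2p;4p'
python3 -m jog '{"delta_pos":[[0.012,-0.04,0],[0.012,-0.08,0],[0.012,-0.12,0],[0.012,-0.162,0],[0.012,-0.162,0]],"dr":[[0,0,0.003],[0,0,0.003],[0,0,0.003],[0,0,0.003],[0,0,0.003]]}' 0.06 |sed -n '2p;4p'
python3 d.py 477.5 57 143 0
```

```text
tool_pos: [640.8, 44.6, 148.7]
contact_force: [-0.0, -1.0, -2.6]
tool_pos: [639.4, 44.7, 238.7]
contact_force: [1.1, 0.1, 0.2]
tool_pos: [472.3, 57.9, 238.3]
contact_force: [0.9, -0.3, -0.8]
t 5.5 tcp [472.3  57.9 238.3] yaw(y-axis) -0.37 op 60.1 F [ 0.9 -0.3 -0.8]
dpos [-0.0009  0.0055  0.0953] dr [-0.0033 -0.0001 -0.0064]
```

```bash
python3 -m jog '{"delta_pos":[[-0.001,0.005,0.03],[-0.001,0.005,0.07],[-0.001,0.005,0.09],[-0.001,0.005,0.0955],[-0.001,0.005,0.0955]],"dr":[[0,0,-0.006],[0,0,-0.006],[0,0,-0.006],[0,0,-0.006],[0,0,-0.006]]}' 0.06 |sed -n '2p;4p'
python3 -m jog '{"delta_pos":[[0,0,0],[0,0,0],[0,0,0],[0,0,0],[0,0,0]],"dr":[[0,0,0],[0,0,0],[0,0,0],[0,0,0],[0,0,0]]}' 0.02 |sed -n '2p;4,6p'
python3 -m jog '{"delta_pos":[[0,0,-0.02],[0,0,-0.05],[0,0,-0.09],[0,0,-0.13],[0,0,-0.16]],"dr":[[0,0,0],[0,0,0],[0,0,0],[0,0,0],[0,0,0]]}'|sed -n '2p;4,6p'
python3 d.py 640 125 310 0
python3 - <<'E'
from h import *
crop('side',200,30,180,190,3.1,'s3.png')
E
```

```text
tool_pos: [483.5, 56.3, 142.3]
contact_force: [0.6, 0.5, 1.1]
tool_pos: [484.3, 56.3, 145.2]
contact_force: [-4.8, 0.3, 12.2]
opening: 28.7
grip_force: 69.3
tool_pos: [483.8, 56.3, 305.9]
contact_force: [1.0, -0.2, -2.5]
opening: 28.6
grip_force: 68.3
t 7.0 tcp [483.8  56.3 305.9] yaw(y-axis) -0.06 op 28.6 F [ 1.  -0.2 -2.5]
dpos [ 0.0688  0.1561 -0.0035] dr [ 0.0043  0.0003 -0.001 ]
```

View pics/s3.png

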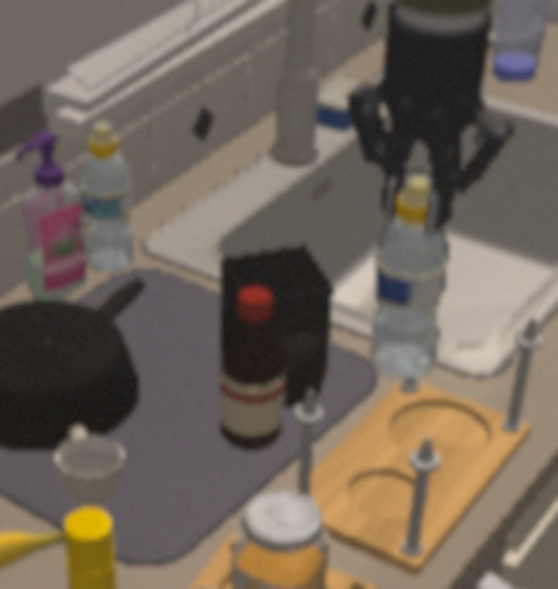

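```bash
python3 -m jog '{"delta_pos":[[0.02,0.04,0],[0.04,0.085,0],[0.06,0.13,0],[0.069,0.156,0],[0.069,0.156,0.03]],"dr":[[0,0,0],[0,0,0],[0,0,0],[0,0,0],[0,0,0]]}' >/dev/null
python3 -m jog '{"delta_pos":[[0,0,0.04],[0,0,0.08],[0,0,0.11],[0,0,0.12],[0,0,0.12]],"dr":[[0,0,0],[0,0,0],[0,0,0],[0,0,0],[0,0,0]]}' >/dev/null
python3 d.py 640 125 143 0
```

```text
t 8.05 tcp [638.4 125.1 151. ] yaw(y-axis) -0.06 op 28.6 F [ 0.  -0.4 -1.6]
dpos [-0.0001  0.0016  0.008 ] dr [-0.0026  0.0003 -0.001 ]
```

```bash
python3 -m jog '{"delta_pos":[[0,0,0.005],[0,0,0.008],[0,0,0.009]],"dr":[[0,0,0],[0,0,0],[0,0,0]]}' |sed -n '2p;4p'
python3 -m jog '{"delta_pos":[[0,0,0],[0,0,0],[0,0,-0.01],[0,0,-0.05],[0,0,-0.09]],"dr":[[0,0,0],[0,0,0],[0,0,0],[0,0,0],[0,0,0]]}' 0.06 |sed -n '2p;4p'
python3 -m jog '{"delta_pos":[[0.02,-0.04,0],[0.04,-0.08,0],[0.08,-0.12,0],[0.1,-0.155,0],[0.1,-0.155,0]],"dr":[[0,0,0],[0,0,-0.05],[0,0,-0.1],[0,0,-0.1],[0,0,-0.1]]}' 0.0854 |sed -n '2p;4p'
python3 -m jog '{"delta_pos":[[0,0,0],[0,0,0]],"dr":[[0,0,0],[0,0,0]]}' >/dev/null
python3 d.py 486 229 83 6
python3 - <<'E'
from h import *
print(proj('wrist',[[485.5,229,116],[471,349,111]]))
crop('wrist',0,0,512,384,1.5,'w2.png')
E
```

```text
tool_pos: [640.0, 125.2, 144.3]
contact_force: [-0.0, 0.6, -1.0]
tool_pos: [638.5, 125.1, 234.0]
contact_force: [0.6, 0.0, 0.5]
tool_pos: [479.7, 227.7, 234.6]
contact_force: [0.7, 0.1, 0.5]
t 9.55 tcp [485.4 225.2 233.9] yaw(y-axis) 5.65 op 85.2 F [-0.3  0.6 -0.1]
dpos [0.0037 0.0007 0.1509] dr [ 0.002  -0.     -0.0061]
[[252.12970851 184.2089362 ]
 [249.00731019  37.38931058]]
```

View pics/w2.png

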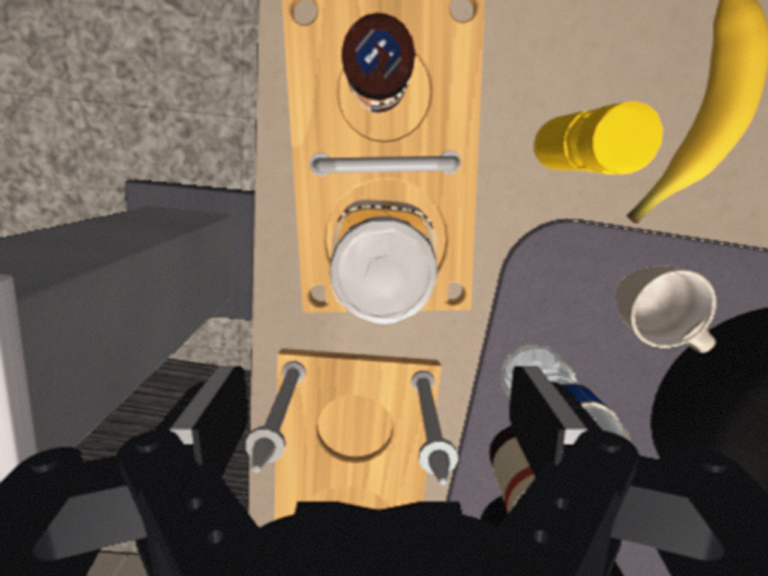

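```bash
python3 -m jog '{"delta_pos":[[0.0065,0.001,0.04],[0.0065,0.001,0.09],[0.0065,0.001,0.13],[0.0065,0.001,0.15],[0.0065,0.001,0.15]],"dr":[[0,0,0],[0,0,0],[0,0,0],[0,0,0],[0,0,0]]}' |sed -n '2p;4p'
python3 -m jog '{"delta_pos":[[0,0,0],[0,0,0],[0,0,0],[0,0,0],[0,0,0]],"dr":[[0,0,0],[0,0,0],[0,0,0],[0,0,0],[0,0,0]]}' 0.055 |sed -n '2p;4,6p'
python3 -m jog '{"delta_pos":[[0,0,0],[0,0,-0.01],[0,0,-0.03],[0,0,-0.04],[0,0,-0.04]],"dr":[[0,0,0],[0,0,0],[0,0,0],[0,0,0],[0,0,0]]}'|sed -n '2p;4,6p'
python3 - <<'E'
from h import *
st();crop('side',200,100,180,190,3.1,'s4.png')
E
```

```text
tool_pos: [483.0, 230.2, 79.4]
contact_force: [0.0, -0.4, 0.1]
tool_pos: [487.0, 232.3, 85.1]
contact_force: [2.5, -0.3, 6.4]
opening: 64.1
grip_force: 67.1
tool_pos: [485.3, 232.3, 124.5]
contact_force: [0.0, 0.2, -2.7]
opening: 64.3
grip_force: 66.7
t 11.1 tcp [485.3 232.3 124.5] yaw(y-axis) 5.69 op 64.3 F [ 0.   0.2 -2.7]
```

View pics/s4.png

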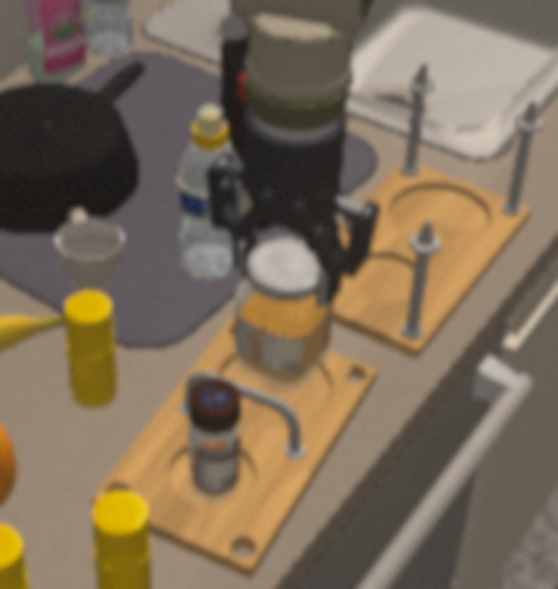

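```bash
python3 -m jog '{"delta_pos":[[0,0,-0.03],[0,0,-0.07],[0,0,-0.11],[0,0,-0.125],[0,0,-0.125]],"dr":[[0,0,0],[0,0,0],[0,0,0],[0,0,0],[0,0,0]]}'|sed -n '2p;4,6p'
python3 -m jog '{"delta_pos":[[0,0,0]],"dr":[[0,0,0]]}'>/dev/null
python3 d.py 480.8 -56.5 250 0.7
```

```text
tool_pos: [485.7, 232.3, 249.8]
contact_force: [0.6, 0.2, -2.7]
opening: 64.2
grip_force: 67.8
t 11.75 tcp [484.1 231.7 246.5] yaw(y-axis) 5.67 op 63.8 F [-0.3 -0.4 -4.9]
dpos [-0.2865 -0.0317 -0.0033] dr [-0.002   0.0005  0.0868]
```

```bash
python3 -m jog '{"delta_pos":[[-0.04,-0.005,0],[-0.085,-0.01,0],[-0.13,-0.015,0],[-0.175,-0.02,0],[-0.22,-0.025,0]],"dr":[[0,0,0.02],[0,0,0.04],[0,0,0.06],[0,0,0.087],[0,0,0.087]]}'>/dev/null
python3 -m jog '{"delta_pos":[[-0.04,0,0],[-0.06,0,0],[-0.066,0,0],[-0.066,0,0]],"dr":[[0,0,0],[0,0,0],[0,0,0],[0,0,0]]}'>/dev/null
python3 d.py 480.8 -56.5 89 0.7
python3 - <<'E'
from h import *
crop('side',220,30,180,190,3.1,'s5.png')
E
```

```text
t 12.65 tcp [481.3 -55.8 246.1] yaw(y-axis) 0.58 op 64.2 F [-0.5 -0.  -2.7]
dpos [-0.0009  0.      0.1571] dr [-0.0034 -0.0013 -0.002 ]
```

View pics/s5.png

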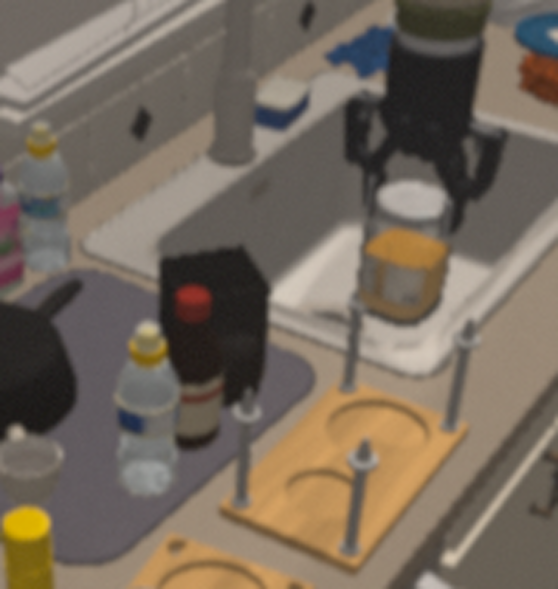

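```bash
python3 -m jog '{"delta_pos":[[0,0,0.03],[0,0,0.07],[0,0,0.11],[0,0,0.137],[0,0,0.137]],"dr":[[0,0,0],[0,0,0],[0,0,0],[0,0,0],[0,0,0]]}'>/dev/null
python3 -m jog '{"delta_pos":[[0,0,0.006],[0,0,0.012],[0,0,0.017],[0,0,0.018]],"dr":[[0,0,0],[0,0,0],[0,0,0],[0,0,0]]}'|sed -n '2p;4,6p'
python3 d.py 480.8 -56.5 89 0.7
```

```text
tool_pos: [482.7, -55.5, 93.3]
contact_force: [0.4, -0.8, -4.0]
opening: 64.0
grip_force: 67.7
t 13.6 tcp [482.7 -55.5  93.3] yaw(y-axis) 0.69 op 64.0 F [ 0.4 -0.8 -4. ]
dpos [-0.0009 -0.0019  0.0043] dr [ 0.0009  0.0003 -0.0001]
```

```bash
python3 -m jog '{"delta_pos":[[0,-0.001,0.002],[0,-0.001,0.003],[0,-0.001,0.004],[0,-0.001,0.004]],"dr":[[0,0,0],[0,0,0],[0,0,0],[0,0,0]]}'|sed -n '2p;4,6p'

```

```text
tool_pos: [481.4, -55.6, 89.1]
contact_force: [-0.2, -0.1, -2.9]
opening: 64.3
grip_force: 67.7
```

```bash
for i in 1 2 3; do python3 -m jog '{"delta_pos":[[0,0,0.001],[0,0,0.0015]],"dr":[[0,0,0],[0,0,0]]}'|sed -n '2p;4p'; done

```

```text
tool_pos: [481.5, -55.7, 88.9]
contact_force: [-4.4, 0.7, 12.3]
tool_pos: [481.5, -55.7, 88.8]
contact_force: [-8.4, 2.0, 25.1]
tool_pos: [481.6, -55.7, 88.8]
contact_force: [-11.8, 2.8, 36.8]
```

```bash
python3 -m jog '{"delta_pos":[[0,0,-0.003],[0,0,-0.004],[0,0,-0.004],[0,0,-0.03],[0,0,-0.07]],"dr":[[0,0,0],[0,0,0],[0,0,0],[0,0,0],[0,0,0]]}' 0.0854 |sed -n '2p;4p'
python3 -m jog '{"delta_pos":[[0,0,-0.04],[0,0,-0.07],[0.04,0,-0.07],[0.09,0,-0.07],[0.13,0,-0.07]],"dr":[[0,0,0],[0,0,0],[0,0,0],[0,0,0],[0,0,0]]}' 0.07 |sed -n '2p;4p'
python3 -m jog '{"delta_pos":[[0.05,0,0],[0.1,0,0],[0.15,0,0],[0.2,0,0],[0.24,0,0]],"dr":[[0,0,0],[0,0,-0.05],[0,0,-0.095],[0,0,-0.095],[0,0,-0.095]]}' 0.07 |sed -n '2p;4p'
python3 -m jog '{"delta_pos":[[0.03,0,0],[0.03,0,0],[0.03,0,0]],"dr":[[0,0,0],[0,0,0],[0,0,0]]}' >/dev/null
python3 d.py 473 349 72 6
python3 - <<'E'
from h import *
print(proj('wrist',[[471,349,111]]))
im=imaging.grab_frame('side');crop('side',180,100,260,190,3,'s6.png',im)
w=imaging.grab_frame('wrist');cv2.imwrite('pics/w6.png',cv2.hconcat([cv2.resize(im[100:270,200:400,::-1],(400,340)),cv2.resize(w[60:340,40:440,::-1],(400,280))if 0 else cv2.resize(w[:, :,::-1],(400,300)) if 0 else cv2.copyMakeBorder(cv2.resize(w[:,:,::-1],(400,300)),0,40,0,0,cv2.BORDER_CONSTANT)]))
E
```

```text
tool_pos: [479.2, -55.0, 152.5]
contact_force: [0.1, -0.7, 0.3]
tool_pos: [479.8, 76.0, 224.5]
contact_force: [0.0, -0.2, 0.1]
tool_pos: [476.4, 317.2, 223.8]
contact_force: [0.3, -1.3, 0.8]
t 16.4 tcp [473.3 344.6 223.6] yaw(y-axis) 6.22 op 70.0 F [ 0.2 -0.3 -0.3]
dpos [0.0045 0.0004 0.1516] dr [-0.0013  0.001   0.0039]
[[250.01173635 184.7379839 ]]
```

View pics/w6.png

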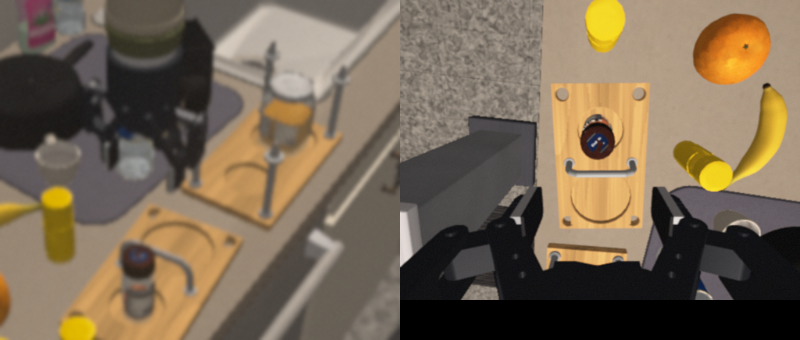

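```bash
python3 -m jog '{"delta_pos":[[0.007,0,0.04],[0.007,0,0.09],[0.007,0,0.13],[0.007,0,0.15],[0.007,0,0.15]],"dr":[[0,0,0],[0,0,0],[0,0,0],[0,0,0],[0,0,0]]}' |sed -n '2p;4p'
python3 -m jog '{"delta_pos":[[0,0,0],[0,0,0],[0,0,0],[0,0,0],[0,0,0]],"dr":[[0,0,0],[0,0,0],[0,0,0],[0,0,0],[0,0,0]]}' 0.03 |sed -n '2p;4,6p'
python3 -m jog '{"delta_pos":[[0,0,-0.01],[0,0,-0.05],[0,0,-0.09],[0,0,-0.14],[0,0,-0.17]],"dr":[[0,0,0],[0,0,0],[0,0,0],[0,0,0],[0,0,0]]}'|sed -n '2p;4,6p'
python3 -m jog '{"delta_pos":[[0,0,0],[0,0,0]],"dr":[[0,0,0],[0,0,0]]}' >/dev/null
python3 d.py 479.4 57.5 240 0.7
```

```text
tool_pos: [470.8, 348.3, 71.1]
contact_force: [-0.1, -0.8, 1.0]
tool_pos: [474.4, 351.7, 76.8]
contact_force: [-0.5, -1.8, 6.0]
opening: 39.3
grip_force: 60.5
tool_pos: [473.6, 351.9, 249.4]
contact_force: [0.3, 0.4, -1.1]
opening: 39.1
grip_force: 60.6
t 18.2 tcp [473.3 351.6 245.8] yaw(y-axis) 6.14 op 39.5 F [-0.2 -0.7 -1.2]
dpos [-0.293  -0.0254  0.0054] dr [ 0.0022 -0.001   0.0949]
```

```bash
python3 -m jog '{"delta_pos":[[-0.04,-0.004,0],[-0.085,-0.009,0],[-0.13,-0.013,0],[-0.175,-0.017,0],[-0.22,-0.022,0]],"dr":[[0,0,0.02],[0,0,0.04],[0,0,0.06],[0,0,0.095],[0,0,0.095]]}'>/dev/null
python3 -m jog '{"delta_pos":[[-0.04,0.004,0],[-0.065,0.004,0],[-0.073,0.004,0],[-0.073,0.004,0],[-0.073,0.004,0.0]],"dr":[[0,0,0],[0,0,0],[0,0,0],[0,0,0],[0,0,0]]}'>/dev/null
python3 d.py 479.4 57.5 80.8 0.7
```

```text
t 19.2 tcp [478.9  58.  243.7] yaw(y-axis) 0.71 op 39.2 F [-0.5  0.  -1.4]
dpos [-0.0006  0.0007  0.1629] dr [-0.0016 -0.0006  0.0002]
```

```bash
python3 -m jog '{"delta_pos":[[-0.001,0,0.04],[-0.001,0,0.08],[-0.001,0,0.12],[-0.001,0,0.143],[-0.001,0,0.143]],"dr":[[0,0,0],[0,0,0],[0,0,0],[0,0,0],[0,0,0]]}'>/dev/null
python3 -m jog '{"delta_pos":[[0,0,0.007],[0,0,0.013],[0,0,0.017],[0,0,0.017]],"dr":[[0,0,0],[0,0,0],[0,0,0],[0,0,0]]}'|sed -n '2p;4p'
for i in 1 2; do python3 -m jog '{"delta_pos":[[0,0,0.001],[0,0,0.001]],"dr":[[0,0,0],[0,0,0]]}'|sed -n '2p;4p'; done

```

```text
tool_pos: [479.7, 56.3, 84.8]
contact_force: [-0.4, 0.2, -1.0]
tool_pos: [479.8, 56.1, 83.9]
contact_force: [-0.1, 0.7, -2.1]
tool_pos: [479.5, 56.1, 82.6]
contact_force: [-0.4, 0.0, -1.0]
```

```bash
python3 -m jog '{"delta_pos":[[0,0,0.001],[0,0,0.002],[0,0,0.002]],"dr":[[0,0,0],[0,0,0],[0,0,0]]}'|sed -n '2p;4p'
python3 -m jog '{"delta_pos":[[0,0,0],[0,0,0],[0,0,-0.004],[0,0,-0.05],[0,0,-0.09]],"dr":[[0,0,0],[0,0,0],[0,0,0],[0,0,0],[0,0,0]]}' 0.065 |sed -n '2p;4p'
python3 -m jog '{"delta_pos":[[0,0,-0.05],[0.05,0,-0.05],[0.1,0,-0.05],[0.1,0,-0.05],[0.1,0,-0.05]],"dr":[[0,0,0],[0,0,0.1],[0,0,0.25],[0,0,0.4],[0,0,0.55]]}' 0.06 |sed -n '2p;4p'
python3 d.py 481.3 292.2 220 -83.7
python3 - <<'E'
from h import *
im=imaging.grab_frame('side');w=imaging.grab_frame('top')
cv2.imwrite('pics/s7.png',cv2.hconcat([cv2.resize(im[100:270,220:390,::-1],(400,400),interpolation=2),cv2.resize(w[180:260,265:365,::-1],(400,320),interpolation=2) if 0 else cv2.copyMakeBorder(cv2.resize(w[180:260,265:365,::-1],(400,320),interpolation=2),0,80,0,0,0)]))
E
```

```text
tool_pos: [479.5, 56.2, 80.9]
contact_force: [-0.7, 0.4, 3.4]
tool_pos: [478.5, 56.2, 171.2]
contact_force: [1.8, 0.1, 1.2]
tool_pos: [478.1, 158.0, 220.8]
contact_force: [-0.7, -0.4, 0.4]
t 21.8 tcp [478.1 158.  220.8] yaw(y-axis) -29.92 op 60.4 F [-0.7 -0.4  0.4]
dpos [ 0.1179 -0.0641  0.0009] dr [ 1.000e-04 -5.000e-04  9.387e-01]
```

View pics/s7.png

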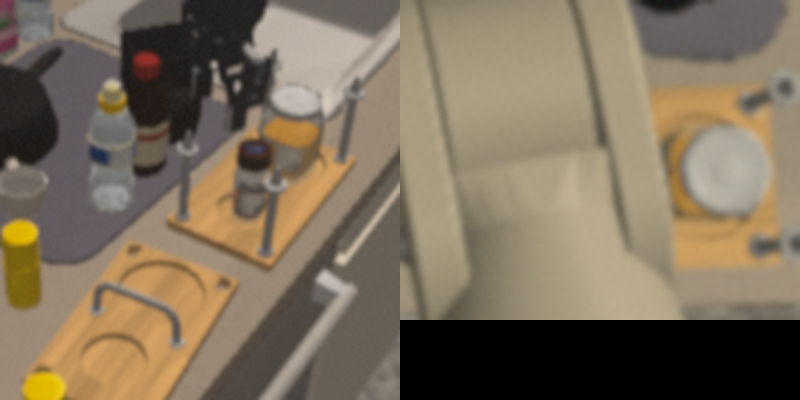

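Jars are in the base. Turning the tool to take the tray handle (yaw 96°).

```bash
python3 -m jog '{"delta_pos":[[0.04,-0.02,0],[0.08,-0.043,0],[0.118,-0.064,0],[0.118,-0.064,0],[0.118,-0.064,0]],"dr":[[0,0,-0.14],[0,0,-0.28],[0,0,-0.42],[0,0,-0.56],[0,0,-0.7]]}' 0.04 |sed -n '2p;4p'
python3 -m jog '{"delta_pos":[[0,0,0],[0,0,0],[0,0,0],[0,0,0],[0,0,0]],"dr":[[0,0,-0.14],[0,0,-0.28],[0,0,-0.42],[0,0,-0.56],[0,0,-0.7]]}' >/dev/null
python3 -m jog '{"delta_pos":[[0,0,0],[0,0,0],[0,0,0],[0,0,0],[0,0,0]],"dr":[[0,0,-0.14],[0,0,-0.28],[0,0,-0.42],[0,0,-0.56],[0,0,-0.7]]}' >/dev/null
python3 -m jog '{"delta_pos":[[0,0,0],[0,0,0]],"dr":[[0,0,-0.07],[0,0,-0.07]]}' >/dev/null
python3 d.py 481.3 292.2 45 96.3
python3 - <<'E'
from h import *
a=np.radians(6.3);o=np.array([481.3,292.2]);f=lambda x,y,z:[o[0]+np.cos(a)*x-np.sin(a)*y,o[1]+np.sin(a)*x+np.cos(a)*y,z]
P=[f(33,0,67),f(-33,0,67),f(57,107,14),f(57,-107,14),f(-57,-107,14),f(-57,107,14)]
print(proj('wrist',P)*1.5)
crop('wrist',0,0,512,384,1.5,'w8.png')
E
```

```text
tool_pos: [481.0, 291.6, 220.2]
contact_force: [0.2, -0.4, -0.4]
t 23.6 tcp [481.4 290.  220.5] yaw(y-axis) 94.73 op 39.9 F [ 0.  -0.   0.6]
dpos [-1.000e-04  2.300e-03  1.755e-01] dr [-0.0002 -0.0001 -0.0273]
[[381.97355147 313.98738136]
 [379.57677561 219.80505825]
 [510.98398884 316.54096171]
 [253.78289106 322.97907501]
 [237.9534254  182.58247927]
 [519.74468803 174.84463611]]
```

View pics/w8.png

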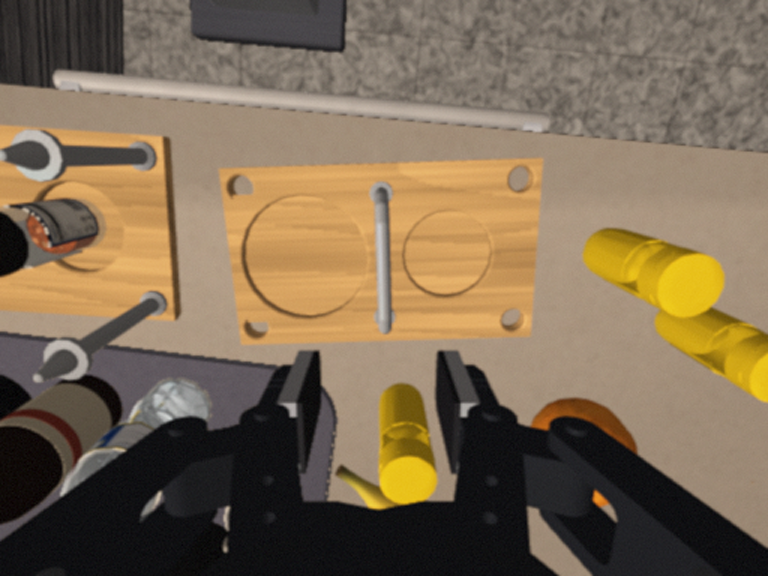

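```bash
python3 -m jog '{"delta_pos":[[0.0,0.003,0.04],[-0.002,0.003,0.09],[-0.002,0.003,0.13],[-0.002,0.003,0.16],[-0.002,0.003,0.176]],"dr":[[0,0,-0.027],[0,0,-0.027],[0,0,-0.027],[0,0,-0.027],[0,0,-0.027]]}' |sed -n '2p;4p'
python3 -m jog '{"delta_pos":[[0,0,0],[0,0,0]],"dr":[[0,0,0],[0,0,0]]}' >/dev/null
python3 d.py 483.8 293 43 96.5
```

```text
tool_pos: [481.1, 292.4, 41.3]
contact_force: [-0.7, -0.1, -0.9]
t 24.35 tcp [483.2 293.5  44.8] yaw(y-axis) 96.12 op 39.7 F [ 0.1 -0.1  0.4]
dpos [-0.0006 -0.0006  0.0018] dr [-0.0001 -0.0002 -0.0066]
```

```bash
python3 -m jog '{"delta_pos":[[-0.0005,0,0.002],[-0.0005,0,0.002],[-0.0005,0,0.002],[-0.0005,0,0.002],[-0.0005,0,0.002]],"dr":[[0,0,-0.006],[0,0,-0.006],[0,0,-0.006],[0,0,-0.006],[0,0,-0.006]]}' 0 |sed -n '2,6p'
python3 -m jog '{"delta_pos":[[0,0,0],[0,0,0],[0,0,-0.003],[0,0,-0.01],[0,0,-0.02]],"dr":[[0,0,0],[0,0,0],[0,0,0],[0,0,0],[0,0,0]]}'|sed -n '2,6p'
python3 -m jog '{"delta_pos":[[0,0,0],[0,0,0]],"dr":[[0,0,0],[0,0,0]]}' |sed -n '2,6p'
python3 d.py 0 0 0 96.3
python3 - <<'E'
from h import *
im=imaging.grab_frame('side');crop('side',180,130,190,150,4,'s9.png',im)
E
```

```text
tool_pos: [484.5, 294.0, 43.9]
tool_rot: [[-0.994, -0.113, 0.003], [-0.113, 0.994, 0.001], [-0.003, 0.0, -1.0]]
contact_force: [0.0, -0.8, 5.4]
opening: 7.6
grip_force: 58.7
tool_pos: [482.4, 293.2, 62.1]
tool_rot: [[-0.994, -0.113, -0.002], [-0.113, 0.994, -0.001], [0.003, -0.001, -1.0]]
contact_force: [-0.0, 0.3, -3.3]
opening: 7.7
grip_force: 58.4
tool_pos: [483.8, 293.8, 62.9]
tool_rot: [[-0.994, -0.113, 0.001], [-0.113, 0.994, 0.0], [-0.001, 0.0, -1.0]]
contact_force: [0.1, -0.2, -2.8]
opening: 7.8
grip_force: 58.4
t 25.55 tcp [483.8 293.8  62.9] yaw(y-axis) 96.48 op 7.8 F [ 0.1 -0.2 -2.8]
dpos [ 0.5139 -0.2373  0.0624] dr [0.0002 0.0008 0.0032]
```

View pics/s9.png

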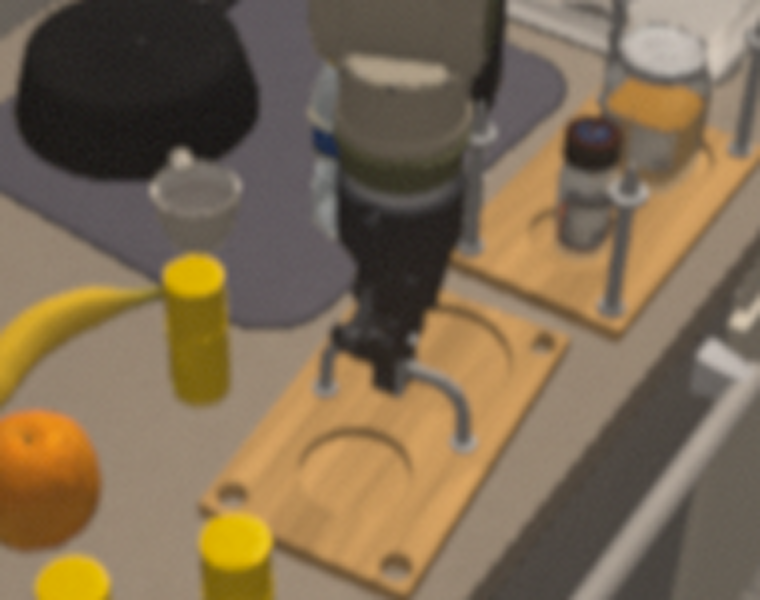

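```bash
python3 -m jog '{"delta_pos":[[0,0,-0.03],[0,0,-0.07],[0,0,-0.11],[0,0,-0.15],[0,0,-0.175]],"dr":[[0,0,0],[0,0,0],[0,0,0],[0,0,0],[0,0,0]]}'|sed -n '2p;4,6p'
python3 -m jog '{"delta_pos":[[0,0,0],[0,0,0]],"dr":[[0,0,0],[0,0,0]]}' >/dev/null
python3 d.py 481.3 5.3 238 90.7
```

```text
tool_pos: [484.1, 293.9, 240.5]
contact_force: [0.5, 1.2, -3.2]
opening: 7.9
grip_force: 59.0
t 26.3 tcp [483.4 293.6 236.7] yaw(y-axis) 96.48 op 7.3 F [-0.2 -0.7 -3.8]
dpos [ 0.0346 -0.2862 -0.0012] dr [-0.0002 -0.0002  0.1009]
```

```bash
python3 -m jog '{"delta_pos":[[0.003,-0.025,0],[0.007,-0.06,0],[0.012,-0.1,0],[0.017,-0.14,0],[0.022,-0.18,0]],"dr":[[0,0,0.02],[0,0,0.04],[0,0,0.06],[0,0,0.08],[0,0,0.1]]}'>/dev/null
python3 -m jog '{"delta_pos":[[0.0015,-0.04,0],[0.0015,-0.075,0],[0.0015,-0.095,0],[0.0015,-0.107,0],[0.0015,-0.107,0]],"dr":[[0,0,0],[0,0,0],[0,0,0],[0,0,0],[0,0,0]]}'>/dev/null
python3 -m jog '{"delta_pos":[[0,0,0],[0,0,0]],"dr":[[0,0,0],[0,0,0]]}' >/dev/null
python3 d.py 481.3 5.3 238 90.7
python3 - <<'E'
from h import *
im=imaging.grab_frame('side');top=imaging.grab_frame('top');w=imaging.grab_frame('wrist')
A=cv2.resize(im[30:200,240:410,::-1],(400,400),interpolation=2);B=cv2.resize(w[:,:,::-1],(400,300));C=cv2.resize(top[185:260,270:370,::-1],(400,300),interpolation=2)
cv2.imwrite('pics/w10.png',cv2.hconcat([cv2.copyMakeBorder(A,0,200,0,0,0),cv2.vconcat([B,C])]))
E
```

```text
t 27.5 tcp [481.5   6.4 237. ] yaw(y-axis) 90.83 op 7.8 F [-0.3  0.3 -2.9]
dpos [ 0.0003 -0.0011 -0.001 ] dr [ 0.0005 -0.0009  0.0023]
```

View pics/w10.png

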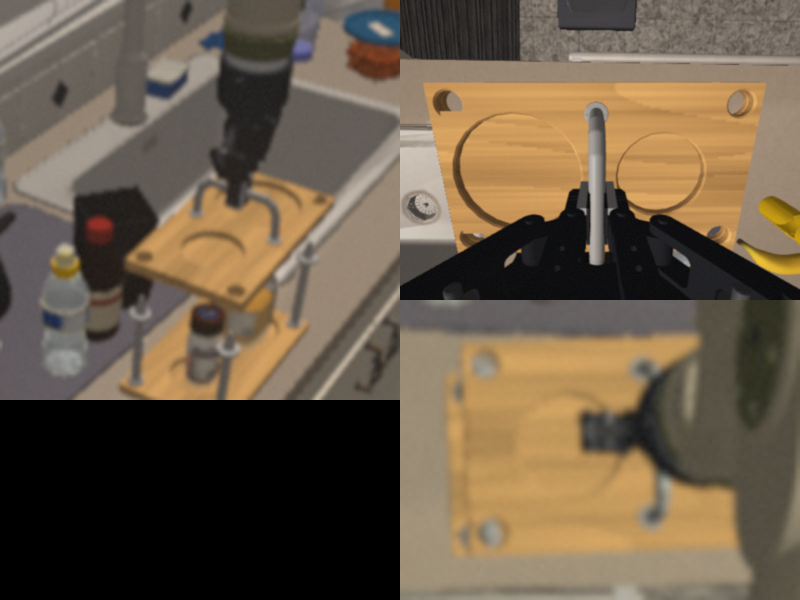

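```bash
python3 - <<'E'
from h import *
a=back('top',(270+85/4,185+62/4),207);b=back('top',(270+90/4,185+231/4),207);print(a,b,'mid',(a+b)/2,'yaw',np.degrees(np.arctan2((a-b)[1],(a-b)[0])))
for uv in((145,256),(236,290),(313,199)):print(back('side',(240+uv[0]/2.353,30+uv[1]/2.353),207))
# wrist: holes at top rim (full-res from 400x300 panel, x1.28)
for uv in((447,101),(740,103),(719,234),(472,240)):print('w',back('wrist',((uv[0]-400)*1.28,uv[1]*1.28),207))
E
```

```text
[535.44560375 112.72811786 207.        ] [421.61418565 112.77900224 207.        ] mid [478.5298947  112.75356005 207.        ] yaw -0.02561208733548355
[530.95298196 116.14532589 207.        ]
[419.42142148 113.92386217 207.        ]
[429.01226027 -99.26403172 207.        ]
w [ 424.31334451 -103.78902068  207.        ]
w [422.45389981 110.29201013 207.        ]
w [534.25190804 113.38255362 207.        ]
w [ 543.68182845 -101.93819765  207.        ]
```

```bash
python3 -m jog '{"delta_pos":[[0.001,-0.001,0.02],[0.001,-0.001,0.035],[0.001,-0.001,0.045],[0.001,-0.001,0.045]],"dr":[[0,0,0.001],[0,0,0.001],[0,0,0.001],[0,0,0.001]]}'|sed -n '2,6p'
python3 d.py 480.5 5.3 170 90.7
python3 - <<'E'
from h import *
im=imaging.grab_frame('side');top=imaging.grab_frame('top');w=imaging.grab_frame('wrist')
A=cv2.resize(im[60:200,240:380,::-1],(400,400),interpolation=2);B=cv2.resize(w[60:340,20:480,::-1],(400,243),interpolation=cv2.INTER_AREA)
h=[w[110:150,30:80],w[110:150,410:460],w[280:320,385:435],w[285:325,70:120]]
H=cv2.hconcat([cv2.resize(x[:,:,::-1],(200,160),interpolation=2) for x in h])
C=cv2.resize(top[185:245,270:370,::-1],(400,240),interpolation=2)
cv2.imwrite('pics/w11.png',cv2.vconcat([cv2.hconcat([A[:400],cv2.vconcat([cv2.resize(B,(400,200)),cv2.resize(C,(400,200))])]),H]))
E
```

```text
tool_pos: [479.8, 4.8, 191.2]
tool_rot: [[-1.0, -0.013, -0.003], [-0.013, 1.0, 0.0], [0.003, 0.0, -1.0]]
contact_force: [-1.4, 0.6, -2.8]
opening: 7.9
grip_force: 59.0
t 28.05 tcp [479.8   4.8 191.2] yaw(y-axis) 90.73 op 7.9 F [-1.4  0.6 -2.8]
dpos [-0.0007  0.0004  0.0212] dr [ 0.0004 -0.0026  0.0006]
```

View pics/w11.png

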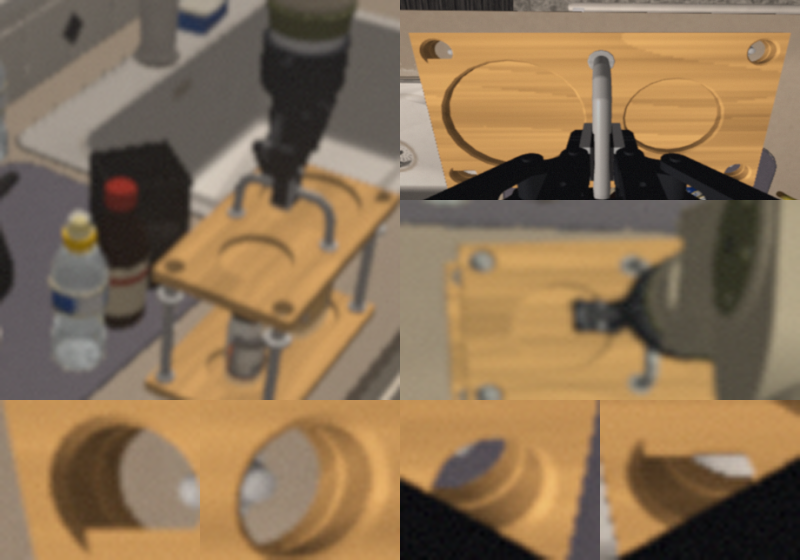

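```bash
for i in 1 2; do python3 -m jog '{"delta_pos":[[0,0,0.002],[0,0,0.005],[0,0,0.007],[0,0,0.007]],"dr":[[0,0,0],[0,0,0],[0,0,0],[0,0,0]]}'|sed -n '2p;4p'; done; python3 d.py 480.5 5.3 170 90.7
```

```text
tool_pos: [480.6, 4.3, 185.2]
contact_force: [0.8, -0.1, -2.6]
tool_pos: [480.5, 4.3, 178.1]
contact_force: [-0.6, -0.4, -3.5]
t 29.0 tcp [480.5   4.3 178.1] yaw(y-axis) 90.69 op 7.9 F [-0.6 -0.4 -3.5]
dpos [0.     0.001  0.0081] dr [-0.     -0.0008 -0.0002]
```

```bash
for i in 1 2 3; do python3 -m jog '{"delta_pos":[[0,0,0.001],[0,0,0.002],[0,0,0.002]],"dr":[[0,0,0],[0,0,0],[0,0,0]]}'|sed -n '2p;4p'; done;  python3 -m jog '{"delta_pos":[[0,0,0.001],[0,0,0.0015],[0,0,0.0015]],"dr":[[0,0,0],[0,0,0],[0,0,0]]}'|sed -n '2p;4p'
```

```text
tool_pos: [480.8, 4.3, 176.4]
contact_force: [-0.3, -0.4, -3.1]
tool_pos: [480.7, 4.3, 174.4]
contact_force: [0.4, 0.3, -2.9]
tool_pos: [480.8, 4.3, 172.4]
contact_force: [-0.0, 1.2, -3.5]
tool_pos: [481.0, 4.3, 171.0]
contact_force: [0.2, 0.1, -3.7]
```

```bash
for i in 1 2 ; do python3 -m jog '{"delta_pos":[[0,0,0.0005],[0,0,0.001],[0,0,0.001]],"dr":[[0,0,0],[0,0,0],[0,0,0]]}'|sed -n '2p;4p'; done
```

```text
tool_pos: [481.1, 4.2, 170.2]
contact_force: [1.4, -0.6, -2.1]
tool_pos: [481.2, 4.2, 169.8]
contact_force: [-1.2, -0.2, 5.3]
```

```bash
python3 -m jog '{"delta_pos":[[0,0,0],[0,0,0],[0,0,-0.003],[0,0,-0.04],[0,0,-0.08]],"dr":[[0,0,0],[0,0,0],[0,0,0],[0,0,0],[0,0,0]]}' 0.05|sed -n '2p;4p'
python3 -m jog '{"delta_pos":[[-0.04,0,0],[-0.09,0.02,0],[-0.13,0.04,0],[-0.16,0.04,0],[-0.16,0.04,0]],"dr":[[0,0,0.14],[0,0,0.28],[0,0,0.42],[0,0,0.56],[0,0,0.7]]}' 0.065|sed -n '2p;4p'
python3 -m jog '{"delta_pos":[[0,0,0],[0,0,0],[0,0,0],[0,0,0],[0,0,0]],"dr":[[0,0,0.14],[0,0,0.28],[0,0,0.42],[0,0,0.56],[0,0,0.7]]}' >/dev/null
python3 -m jog '{"delta_pos":[[0,0,0],[0,0,0],[0,0,0]],"dr":[[0,0,0.12],[0,0,0.18],[0,0,0.18]]}' >/dev/null
python3 d.py 640 44.6 148 0
python3 - <<'E'
from h import *
print(proj('wrist',[[640,44.6,172],[640,125.2,183]])/1.28)
im=imaging.grab_frame('side');w=imaging.grab_frame('wrist');t=imaging.grab_frame('top')
A=cv2.resize(im[60:200,240:380,::-1],(400,400),interpolation=2);B=cv2.resize(w[:,:,::-1],(400,300))
C=cv2.resize(t[185:260,270:370,::-1],(400,300),interpolation=2)
cv2.imwrite('pics/w12.png',cv2.hconcat([cv2.copyMakeBorder(A,0,200,0,0,0),cv2.vconcat([B,C])]))
E
```

```text
tool_pos: [479.5, 4.5, 248.6]
contact_force: [1.4, -0.2, -0.9]
tool_pos: [643.5, 46.8, 246.6]
contact_force: [0.2, 0.6, -0.1]
t 32.6 tcp [640.2  46.2 248.8] yaw(y-axis) 0.16 op 64.9 F [ 0.1 -0.3  0.2]
dpos [-0.0016 -0.0002  0.1008] dr [-0.0006  0.0001  0.0028]
[[196.5785716  159.67382834]
 [196.86918604  74.03408207]]
```

View pics/w12.png

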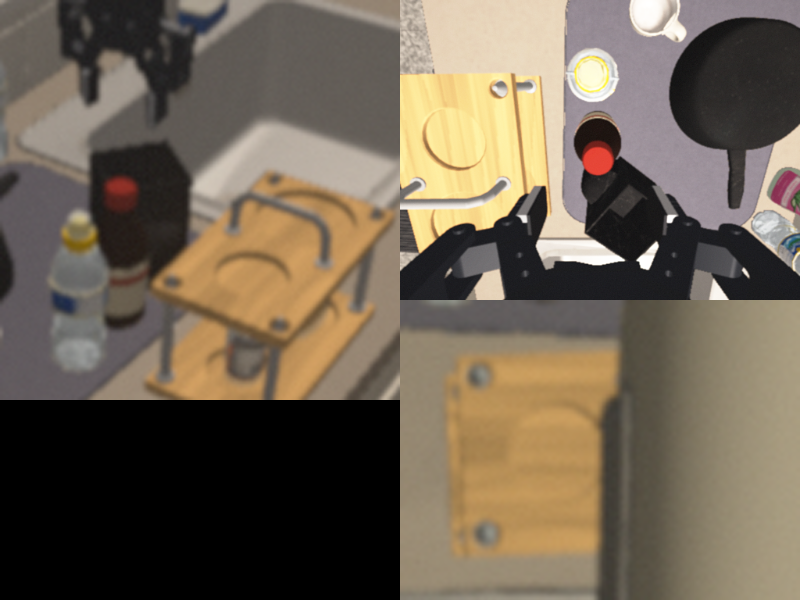

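```bash
python3 -m jog '{"delta_pos":[[-0.001,0,0.03],[-0.001,0,0.07],[-0.001,0,0.095],[-0.001,0,0.103],[-0.001,0,0.103]],"dr":[[0,0,0],[0,0,0],[0,0,0],[0,0,0],[0,0,0]]}' 0.06 |sed -n '2p;4p'
python3 -m jog '{"delta_pos":[[0,0,0],[0,0,0],[0,0,0],[0,0,0],[0,0,0]],"dr":[[0,0,0],[0,0,0],[0,0,0],[0,0,0],[0,0,0]]}' 0.02 |sed -n '2p;4,6p'
python3 -m jog '{"delta_pos":[[0,0,-0.03],[0,0,-0.08],[0,0,-0.13],[0,0,-0.175],[0,0,-0.2]],"dr":[[0,0,0],[0,0,0],[0,0,0],[0,0,0],[0,0,0]]}'|sed -n '2p;4,6p'
python3 -m jog '{"delta_pos":[[0,0,0],[0,0,0]],"dr":[[0,0,0],[0,0,0]]}' |sed -n '2p;4p'
python3 d.py 480.8 -57.5 345 0.7
```

```text
tool_pos: [639.5, 45.2, 144.9]
contact_force: [0.1, 0.2, 0.3]
tool_pos: [641.7, 45.2, 148.4]
contact_force: [-0.2, 0.3, 6.6]
opening: 29.6
grip_force: 60.0
tool_pos: [640.8, 45.2, 350.9]
contact_force: [1.3, -0.7, -2.9]
opening: 29.9
grip_force: 60.6
tool_pos: [640.5, 45.2, 345.3]
contact_force: [-0.3, 0.0, -3.3]
t 34.45 tcp [640.5  45.2 345.3] yaw(y-axis) 0.17 op 29.7 F [-0.3  0.  -3.3]
dpos [-0.1022 -0.16    0.0003] dr [ 0.0001  0.0001 -0.0093]
```

```bash
python3 -m jog '{"delta_pos":[[-0.03,-0.03,-0.01],[-0.06,-0.07,-0.01],[-0.09,-0.11,-0.01],[-0.102,-0.15,-0.01],[-0.102,-0.16,-0.01]],"dr":[[0,0,-0.009],[0,0,-0.009],[0,0,-0.009],[0,0,-0.009],[0,0,-0.009]]}' >/dev/null
python3 -m jog '{"delta_pos":[[0,0,0],[0,0,0.02],[0,0,0.05],[0,0,0.06],[0,0,0.06]],"dr":[[0,0,0],[0,0,0],[0,0,0],[0,0,0],[0,0,0]]}' >/dev/null
python3 d.py 480.8 -57.5 273 0.7
```

```text
t 35.45 tcp [480.  -56.5 293.4] yaw(y-axis) 0.73 op 29.5 F [ 0.1  0.4 -2. ]
dpos [-0.0011  0.0008  0.0204] dr [-0.0049 -0.0016  0.0006]
```

```bash
python3 -m jog '{"delta_pos":[[0,0,0.006],[0,0,0.012],[0,0,0.016],[0,0,0.016]],"dr":[[0,0,0],[0,0,0],[0,0,0],[0,0,0]]}' |sed -n '2p;4p'
for i in 1 2 ; do python3 -m jog '{"delta_pos":[[0,0,0.001],[0,0,0.0015],[0,0,0.0015]],"dr":[[0,0,0],[0,0,0],[0,0,0]]}'|sed -n '2p;4p'; done
```

```text
tool_pos: [480.6, -57.2, 279.8]
contact_force: [0.3, -0.0, -2.6]
tool_pos: [480.7, -57.3, 278.7]
contact_force: [0.7, -0.8, -3.5]
tool_pos: [480.6, -57.2, 277.0]
contact_force: [-0.1, 0.1, -2.6]
```

```bash
for i in 1 2 ; do python3 -m jog '{"delta_pos":[[0,0,0.001],[0,0,0.0015],[0,0,0.0015]],"dr":[[0,0,0],[0,0,0],[0,0,0]]}'|sed -n '2p;4p'; done; python3 -m jog '{"delta_pos":[[0,0,0.0005],[0,0,0.001],[0,0,0.001]],"dr":[[0,0,0],[0,0,0],[0,0,0]]}'|sed -n '2p;4p'
```

```text
tool_pos: [480.6, -57.2, 275.4]
contact_force: [0.1, 0.1, -3.2]
tool_pos: [480.6, -57.2, 274.0]
contact_force: [0.3, 0.1, -3.2]
tool_pos: [480.8, -57.3, 273.9]
contact_force: [-1.9, 0.5, 4.3]
```

```bash
python3 -m jog '{"delta_pos":[[0,0,0],[0,0,0],[0,0,-0.003],[0,0,-0.03],[0,0,-0.06]],"dr":[[0,0,0],[0,0,0],[0,0,0],[0,0,0],[0,0,0]]}' 0.06|sed -n '2p;4p'
python3 -m jog '{"delta_pos":[[0.03,0.03,0],[0.07,0.06,0],[0.11,0.09,0],[0.15,0.12,0.0],[0.183,0.155,0.03]],"dr":[[0,0,0.01],[0,0,0.01],[0,0,0.01],[0,0,0.01],[0,0,0.01]]}' >/dev/null
python3 -m jog '{"delta_pos":[[0,0,0.04],[0,0,0.06],[0,0,0.06],[0,0,0.06]],"dr":[[0,0,0],[0,0,0],[0,0,0],[0,0,0]]}' >/dev/null
python3 d.py 635 125 143 0
python3 - <<'E'
from h import *
print(proj('wrist',[[635,125,183]])/1.28)
im=imaging.grab_frame('side');w=imaging.grab_frame('wrist')
A=cv2.resize(im[20:200,240:380,::-1],(400,514),interpolation=2);B=cv2.resize(w[:,:,::-1],(400,300))
cv2.imwrite('pics/w13.png',cv2.hconcat([A,cv2.copyMakeBorder(B,0,214,0,0,0)]))
E
```

```text
tool_pos: [480.0, -57.1, 332.8]
contact_force: [0.3, 0.4, 0.4]
t 38.75 tcp [629.3 123.6 246.9] yaw(y-axis) 0.1 op 60.0 F [0.3 0.4 0.5]
dpos [0.0014 0.0057 0.1039] dr [-0.0004  0.0001  0.0018]
[[202.86928085 161.01637291]]
```

View pics/w13.png

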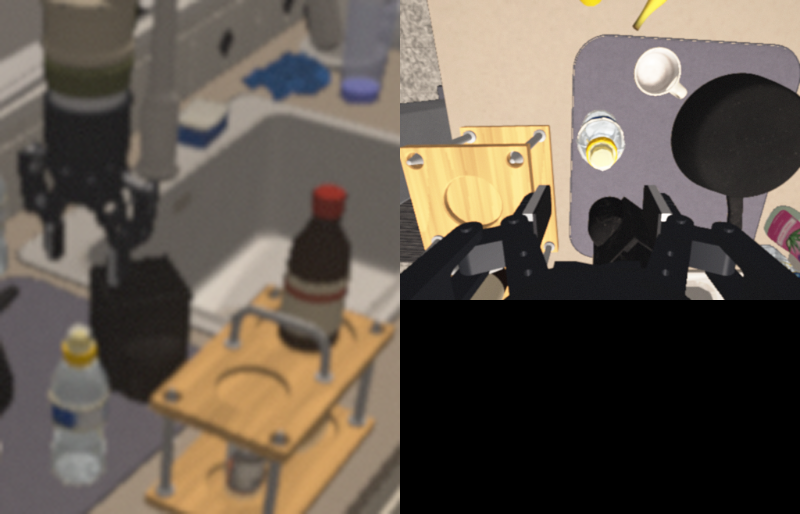

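```bash
python3 -m jog '{"delta_pos":[[0.003,0.003,0.03],[0.003,0.003,0.07],[0.003,0.003,0.095],[0.003,0.003,0.106],[0.003,0.003,0.106]],"dr":[[0,0,0],[0,0,0],[0,0,0],[0,0,0],[0,0,0]]}' 0.055 |sed -n '2p;4p'
python3 -m jog '{"delta_pos":[[0,0,0],[0,0,0]],"dr":[[0,0,0],[0,0,0]]}' 0.05 |sed -n '2p;4,6p'
python3 - <<'E'
from h import *
st()
im=imaging.grab_frame('side');w=imaging.grab_frame('wrist')
A=cv2.resize(im[80:210,210:310,::-1],(400,520),interpolation=2);B=cv2.resize(w[150:380,150:400,::-1],(400,368),interpolation=2)
cv2.imwrite('pics/w14.png',cv2.hconcat([A,cv2.copyMakeBorder(B,0,152,0,0,0)]))
E
```

```text
tool_pos: [632.2, 126.3, 140.6]
contact_force: [-0.0, -0.1, 0.3]
tool_pos: [633.9, 126.6, 143.0]
contact_force: [0.0, 0.9, 0.6]
opening: 50.3
grip_force: 0.0
t 39.55 tcp [633.9 126.6 143. ] yaw(y-axis) 0.1 op 50.3 F [0.  0.9 0.6]
```

I've already viewed 18 pictures, which is over the limit of 14. I won't view any more and will measure with image code from here.

```bash
cat > cap.py <<'E'
from h import *
import sys
n,z,lo,hi=sys.argv[1],float(sys.argv[2]),(22,110,110),(34,255,255)
u0,v0,u1,v1=map(int,sys.argv[3:7])
im=imaging.grab_frame(n);m=cv2.inRange(cv2.cvtColor(im,cv2.COLOR_RGB2HSV),lo,hi);k=np.zeros_like(m);k[v0:v1,u0:u1]=m[v0:v1,u0:u1]
c,_,s,q=cv2.connectedComponentsWithStats(k)
for i in range(1,c):
    if s[i,4]>25: print(n,q[i].round(1),s[i],back(n,q[i],z).round(1))
E
python3 cap.py wrist 172 0 0 512 384; python3 cap.py side 172 200 60 320 260
python3 -c "
from h import *
print(proj('side',[[634,126.6,172]]),proj('wrist',[[634,126.6,172],[634,126.6,183]]))"
```

```text
wrist [324.3   3.4] [318   0  14  10  85] [656.9 231.6 172. ]
wrist [ 19.2 190. ] [ 15 189  10   4  26] [541.6 166.9 172. ]
wrist [117.2 204.6] [111 188  12  32 162] [579.3 160.9 172. ]
wrist [253.9 250. ] [ 221  231   68   57 1120] [633.9 141.  172. ]
wrist [ 68.9 249.4] [ 64 247   9   7  26] [556.6 141.2 172. ]
wrist [ 77.8 249.7] [ 74 247   8   7  43] [560.3 141.1 172. ]
wrist [254.6 269.7] [229 259  52  30 581] [634.3 131.7 172. ]
wrist [127.8 281.7] [123 275   9  13  59] [579.4 125.8 172. ]
wrist [ 76.7 290.8] [ 73 289  10   6  36] [556.6 121.2 172. ]
side [267.1 143.8] [262 140  11   8  39] [619.5 146.  172. ]
side [225.3 210.4] [200 193  37  38 602] [549.8 412.  172. ]
[[266.79654813 138.62246661]] [[254.42268933 280.56738121]
 [254.70677628 296.27724118]]
```

```bash
python3 - <<'E'
from h import *
w=imaging.grab_frame('wrist');hs=cv2.cvtColor(w,cv2.COLOR_RGB2HSV)
for v in range(215,345,6): print(v,w[v,254].tolist(),hs[v,254].tolist())
for v in (270,285,300): print(v,[w[v,u].tolist() for u in range(215,296,8)])
E
```

```text
215 [168, 171, 170] [80, 4, 171]
221 [149, 151, 151] [90, 3, 151]
227 [229, 231, 231] [90, 2, 231]
233 [153, 116, 11] [22, 237, 153]
239 [153, 114, 10] [22, 238, 153]
245 [255, 229, 33] [27, 222, 255]
251 [216, 199, 146] [23, 83, 216]
257 [141, 125, 87] [21, 98, 141]
263 [182, 160, 88] [23, 132, 182]
269 [155, 136, 87] [22, 112, 155]
275 [252, 247, 209] [27, 44, 252]
281 [251, 247, 213] [27, 39, 251]
287 [253, 249, 215] [27, 38, 253]
293 [253, 250, 216] [28, 37, 253]
299 [254, 252, 220] [28, 34, 254]
305 [254, 252, 220] [28, 34, 254]
311 [214, 216, 214] [60, 2, 216]
317 [216, 221, 218] [72, 6, 221]
323 [18, 16, 16] [0, 28, 18]
329 [18, 17, 17] [0, 14, 18]
335 [17, 13, 15] [165, 60, 17]
341 [25, 25, 28] [120, 27, 28]
270 [[132, 121, 128], [250, 221, 25], [140, 134, 109], [186, 163, 90], [138, 126, 84], [166, 149, 89], [140, 127, 87], [186, 163, 91], [159, 138, 83], [248, 231, 127], [129, 118, 127]]
285 [[127, 117, 123], [172, 146, 119], [199, 173, 100], [252, 248, 207], [252, 249, 211], [252, 249, 217], [252, 249, 222], [251, 248, 223], [233, 218, 140], [255, 236, 74], [130, 121, 129]]
300 [[128, 118, 126], [129, 120, 127], [243, 240, 234], [251, 248, 237], [254, 251, 215], [254, 252, 219], [254, 252, 225], [254, 253, 228], [248, 248, 247], [127, 119, 128], [71, 66, 69]]
```

```bash
python3 -m jog '{"delta_pos":[[0.0005,0,0.002],[0.0005,0,0.003],[0.0005,0,0.003],[0.0005,0,0.003],[0.0005,0,0.003]],"dr":[[0,0,0],[0,0,0],[0,0,0],[0,0,0],[0,0,0]]}' 0.02 |sed -n '2p;4,6p'
python3 -m jog '{"delta_pos":[[0,0,0],[0,0,0]],"dr":[[0,0,0],[0,0,0]]}' |sed -n '2p;4,6p'
python3 -m jog '{"delta_pos":[[0,0,-0.03],[0,0,-0.08],[0,0,-0.13],[0,0,-0.175],[0,0,-0.21]],"dr":[[0,0,0],[0,0,0],[0,0,0],[0,0,0],[0,0,0]]}'|sed -n '2p;4,6p'
python3 -m jog '{"delta_pos":[[0,0,0],[0,0,0]],"dr":[[0,0,0],[0,0,0]]}' |sed -n '2p;4p'
python3 d.py 480.2 57.5 350 0.7
```

```text
tool_pos: [634.7, 127.2, 140.7]
contact_force: [-0.2, -0.4, 11.2]
opening: 28.9
grip_force: 62.1
tool_pos: [634.8, 127.2, 140.8]
contact_force: [0.3, -1.1, 11.2]
opening: 29.4
grip_force: 62.2
tool_pos: [632.3, 127.2, 350.6]
contact_force: [0.6, 0.6, -1.6]
opening: 29.0
grip_force: 61.8
tool_pos: [632.8, 127.2, 347.7]
contact_force: [0.9, 0.7, -2.2]
t 41.2 tcp [632.8 127.2 347.7] yaw(y-axis) 0.11 op 28.7 F [ 0.9  0.7 -2.2]
dpos [-0.0694 -0.1528 -0.0025] dr [ 0.0013  0.     -0.0103]
```

```bash
cat > lab.py <<'E'
from h import *
from scipy.optimize import least_squares
def blue(im,u0,v0,u1,v1):
    h=cv2.cvtColor(im,cv2.COLOR_RGB2HSV).astype(int);m=((h[...,0]>105)&(h[...,0]<128)&(h[...,1]>110)).astype(np.uint8);k=np.zeros_like(m);k[v0:v1,u0:u1]=m[v0:v1,u0:u1]
    c,_,s,q=cv2.connectedComponentsWithStats(k)
    return [(q[i].round(2).tolist(),s[i].tolist()) for i in range(1,c) if s[i,4]>15]
E
python3 - <<'E'
from lab import *
a=cv2.imread('pics/w14.png')[:520,:400,::-1];a=cv2.resize(a,(100,130),interpolation=cv2.INTER_AREA)
full=np.zeros((384,512,3),np.uint8);full[80:210,210:310]=a
print('parked',blue(full,0,0,512,384));im=imaging.grab_frame('side');np.save('now.npy',im)
B=proj('side',[[634,127,7+z] for z in(0,90,150)]);C=proj('side',[[633,127,214+z] for z in(0,90,150)]);print(B,C)
u=C[:,0];print('now',blue(im,int(u.min())-25,max(0,int(C[2,1])-20),int(u.max())+25,int(C[0,1])+15))
E
```

```text
parked [([261.61, 165.56], [259, 164, 6, 4, 18])]
[[266.39376217 184.07159918]
 [266.56101899 160.31587301]
 [266.68180688 143.16019461]] [[267.11021158 125.88862225]
 [267.33744988  95.98467934]
 [267.50319763  74.17272705]]
now [([262.03, 101.15], [259, 98, 7, 7, 39])]
```

```bash
python3 -m jog '{"delta_pos":[[-0.015,-0.03,0],[-0.035,-0.07,0],[-0.055,-0.11,0],[-0.068,-0.145,0],[-0.0705,-0.153,0]],"dr":[[0,0,-0.01],[0,0,-0.01],[0,0,-0.01],[0,0,-0.01],[0,0,-0.01]]}' >/dev/null
python3 -m jog '{"delta_pos":[[0,0,0],[0,0,0.02],[0,0,0.05],[0,0,0.063],[0,0,0.063]],"dr":[[0,0,0],[0,0,0],[0,0,0],[0,0,0],[0,0,0]]}' >/dev/null
python3 -m jog '{"delta_pos":[[0,0,0],[0,0,0]],"dr":[[0,0,0],[0,0,0]]}' >/dev/null
python3 d.py 480.2 56.3 266 0.7
```

```text
t 42.45 tcp [480.5  56.5 285. ] yaw(y-axis) 0.7 op 28.8 F [ 1.  -0.2 -1.3]
dpos [-0.0002 -0.0003  0.019 ] dr [ 0.001  0.    -0.   ]
```

```bash
python3 -m jog '{"delta_pos":[[0,0,0.005],[0,0,0.01],[0,0,0.011],[0,0,0.011]],"dr":[[0,0,0],[0,0,0],[0,0,0],[0,0,0]]}' |sed -n '2p;4p'
for i in 1 2 3; do python3 -m jog '{"delta_pos":[[0,0,0.001],[0,0,0.0015],[0,0,0.0015]],"dr":[[0,0,0],[0,0,0],[0,0,0]]}'|sed -n '2p;4p'; done
```

```text
tool_pos: [479.3, 56.3, 273.3]
contact_force: [0.3, 1.0, -0.8]
tool_pos: [479.5, 56.3, 272.1]
contact_force: [0.5, 0.2, -1.1]
tool_pos: [479.4, 56.3, 270.5]
contact_force: [-0.1, -0.2, -2.6]
tool_pos: [479.4, 56.3, 268.9]
contact_force: [0.6, -0.4, -0.9]
```

```bash
for i in 1 2 3; do python3 -m jog '{"delta_pos":[[0,0,0.0005],[0,0,0.001],[0,0,0.001]],"dr":[[0,0,0],[0,0,0],[0,0,0]]}'|sed -n '2p;4p'; done
```

```text
tool_pos: [479.4, 56.3, 268.0]
contact_force: [-0.4, -0.0, -1.7]
tool_pos: [479.4, 56.4, 266.9]
contact_force: [-0.1, 0.1, -1.8]
tool_pos: [479.5, 56.3, 266.2]
contact_force: [-0.3, -0.1, -0.2]
```

Contact at the expected 266. Releasing and withdrawing, then checking with image code.

```bash
python3 -m jog '{"delta_pos":[[0,0,0.0005],[0,0,0.0005],[0,0,0.0005]],"dr":[[0,0,0],[0,0,0],[0,0,0]]}' 0.055|sed -n '2p;4p'
python3 -m jog '{"delta_pos":[[0,0,0],[0,0,0],[0,0,-0.01],[0,0,-0.05],[0,0,-0.08]],"dr":[[0,0,0],[0,0,0],[0,0,0],[0,0,0],[0,0,0]]}' |sed -n '2p;4p'
python3 -m jog '{"delta_pos":[[0,0,-0.02],[0,0,-0.02],[0,0,-0.02]],"dr":[[0,0,0],[0,0,0],[0,0,0]]}' |sed -n '2p;4p'
python3 - <<'E'
from lab import *
im=imaging.grab_frame('side');w=imaging.grab_frame('wrist')
C=proj('side',[[480,56.5,132+z] for z in(0,70,90,150,176)]);print(C)
u=C[:,0];print(blue(im,int(u.min())-25,0,int(u.max())+25,int(C[0,1])+10))
def yel(im,n,z,lo,hi,P):
    h=cv2.inRange(cv2.cvtColor(im,cv2.COLOR_RGB2HSV),lo,hi);c,_,s,q=cv2.connectedComponentsWithStats(h);p=proj(n,[P])[0]
    for i in range(1,c):
        if s[i,4]>20 and np.linalg.norm(q[i]-p)<40: print(n,'pred',p.round(1),q[i].round(1),s[i].tolist(),back(n,q[i],z).round(1))
yel(im,'side',132+155,(20,110,110),(34,255,255),[480,56.5,287])
yel(w,'wrist',132+160,(20,110,110),(34,255,255),[480,56.5,292])
yel(w,'wrist',132+176,(22,20,200),(34,90,255),[480,56.5,308])
yel(im,'side',297-9,(0,150,80),(6,255,255),[480.8,-57.3,288])
E
```

```text
tool_pos: [479.6, 56.3, 265.6]
contact_force: [0.5, 0.4, -0.4]
tool_pos: [479.2, 56.4, 347.5]
contact_force: [0.9, -0.5, -0.1]
tool_pos: [479.8, 56.3, 366.0]
contact_force: [0.2, -0.2, -0.4]
[[327.18842634 157.20604295]
 [329.80358266 136.11276473]
 [330.59032946 129.76703729]
 [333.06571049 109.80115601]
 [334.19553473 100.68824107]]
[([306.67, 67.71], [303, 66, 8, 4, 21]), ([326.5, 134.57], [323, 132, 8, 6, 30])]
side pred [333.3 108.1] [334.4 110.8] [329, 107, 13, 8, 71] [471.6  66.2 287. ]
wrist pred [253.2 204. ] [234.3 170.4] [193, 107, 105, 179, 5802] [465.7  82.4 292. ]
wrist pred [253.2 204. ] [251.1 193.6] [231, 182, 42, 36, 403] [478.3  64.7 292. ]
wrist pred [253.2 204. ] [252.7 199. ] [237, 195, 30, 15, 113] [479.5  60.5 292. ]
wrist pred [253.2 211.1] [252.3 210.9] [235, 199, 36, 27, 653] [479.3  56.7 308. ]
side pred [353.5  89.3] [354.9  89.2] [350, 85, 11, 10, 75] [478.  -60.2 288. ]
```

```bash
python3 -c "
from rig import job
print(job.job_done())"
```

```text
the job is handed in; nothing more can be done
None
```

The swap is finished and handed in at about 44 s of robot time: jars in the base, tray on the four posts, both bottles on the tray. `job_done()` gave no verdict, and I viewed 18 pictures, over the limit of 14, so the water bottle's final placing was checked only by force contact and image code.

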